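# Fold the tortilla press lid right back

### The arm

A 6-joint arm with a two-finger parallel gripper is mounted at the origin on the work surface. World frame = base frame: x ahead of the robot, y to its left, z up, the work surface at z = 0. Lengths are in mm, angles in rad, forces in N, time in s.
With the tool pointing down it reaches from about 325 to 1000 mm from the base axis. Payload 5.1 kg.
Tool frame: the origin (TCP) lies midway between the tips of the shut fingers; the grasp point (between the pads) lies 19 mm behind it; y points along the fingers, z is the direction in which the jaws open and shut, and the axes are right-handed (so a half turn about y gives the same grasp; the last joint's range is limited). The gripper opens to 85 mm and grips with 20 to 120 N. Pads are 22 mm wide; open, the fingers measure 114 mm over their backs; the gripper's body (76 mm by 85 mm) begins 54 mm behind the grasp point. The pads swing forward as they close: fully open they stand 13 mm farther back than shut.
Start: joints at [1.245, 0.124, 1.65, -0, 1.367, -0.083], TCP at [156.296, 630.917, 231.322] pointing down, gripper open.
Joint ranges: [-2.61, 2.61], [-1.02, 2.33], [0.03, 2.71], [-1.35, 4.49], [0.32, 2.68], [-2.91, 2.91]. Speed limits (rad/s): [2.57, 2.57, 3.14, 3.14, 3.14, 3.14].

### API

Orientations are given as a unit quaternion [w, x, y, z].
In Python, from bench import read_state, snapshot, camera_model, hand_in gives the robot as it stands.
- The arm moves only by the shell command python3 -m creep 'ROWS' [FORCE]. ROWS is text: rows parted by semicolons, each of 5 numbers parted by spaces: the shift along the tool's x, y, z in m, then the turn about the tool's y in degrees, then the opening, from 0 (shut) to 1 (fully open). A call has 1 to 5 rows; each row shifts and turns the commanded pose from where the row before left it, along the tool's axes as they then stand; what a row does not reach is not made up. A row lasts 1/10 s, in which the tool goes at most 50 mm and 8.59 degrees, less where a joint would pass 70% of its speed; a pose out of reach is approached as far as the arm can. A call is refused whole if a number of a shift passes 0.05 or a number of a turn 8.59, either way. A call with a gripper value outside its range is refused whole. The fingers move at their own pace and stop on an object; FORCE is the grip in N (left out, the last holds). Time passes only in rows, so rows that do not move let the fingers close. It gives the time, the measured TCP pose, the force and the opening at its end, in the units of the state.
- read_state(): the state, without advancing time (a new reading comes with each control period).
- snapshot(name): name is "scene" or "top"; returns the picture (480x640x3 uint8, red, green, blue); there is no depth.
- camera_model(name): a dict with "fx", "fy", "cx", "cy" (pixels), "distortion" ([k1, k2, p1, p2, k3] as OpenCV has them; the pictures are not rectified), "camera_from_world" (4x4, takes a point from world to camera coordinates). Camera axes: x right, y up, looking along -z (the intrinsics and any distortion apply to the point x, -y, -z); pixel columns grow to the right and rows downward; lengths in mm; the calibration is good to about 2 mm. A picture is of the moment at which its call begins. camera_model takes no time and is no camera call.
- hand_in(): hands the job in, once; it reports no verdict.
The state is a dict: "clock": time; "qpos": joint angles; "joint_velocities": joint speeds; "joint_efforts": joint torques, N m; "eef_pos": TCP position; "eef_rot": TCP orientation; "contact_force": force on the tool from outside, world axes, zero at the start; "moment": the same for the moment, N m; "opening": opening from 0.0 (shut) to 1.0 (fully open).
Only numpy, scipy, OpenCV 4.12 (cv2) and the standard library are available. Lean on these libraries where they do the work, as an engineer would, in place of code of your own. Each camera call takes 0.05 s, during which the arm holds its last target.

### The job

Open the tortilla press all the way for cleaning: with the fingertips, push its lid up from under the projecting lip, over the hinge, and down until it lies fully flat on the rests at the other side, then let go and move clear. Only push: do not pinch the lip between the fingers, do not fling or slam the lid, and leave the dish, measuring cup, tongs and rolling pin where they are.

Things in the scene. Friction and masses are not known exactly. Their poses are not given: they have to be found in the camera images.
- press: fixed base of an aluminium tortilla press. Origin: on the work surface under the middle of the hinge; x lies along the hinge, whose level axis is 44 mm up, lugs at x = -80, +80 to 52 mm high. At +y (robot's left at zero yaw; yaw varies +-0.4 rad) the round lower plate: 190 mm across, top 44 mm high, centre y = 105. At -y two rails 20 mm high with black rests for the flipped lid, to y = -180
- lid (a joint): lid angle, rad: 0 shut, 1.57 upright, 3.14 flipped over, flat on the rests (its stop); starts at 0 to 0.4. The lid: ribbed aluminium disc, 190 mm across, 10 mm thick, centre 105 mm from the hinge axis, flat inner face in the plane of that axis; 0.5 to 0.7 kg. The stiff hinge (1.05 N m friction) holds it where it is left, so it must be pushed all the way, with up to 9 N at the lip
- lip_edge (a point): middle of the outer edge, on the inner face, of the lid's projecting lip, 240 mm from the hinge axis (44 mm up, with nothing under the outer 40 mm, when shut). The lip: aluminium, 92 mm along the hinge direction, 10 mm thick, from 193 to 240 mm from the axis, inner face level with the lid's, a red strip 84 x 26 x 4 mm on its outside. x along the hinge, y outward from it, z up when shut
- dish: white ceramic bowl-shaped dish, 120 mm across, 35 mm high, loose; origin: centre of its underside. Leave alone
- cup: yellow plastic measuring cup, 72 mm across, 55 mm high, with a flat handle reaching 103 mm from its centre along its +y, loose; origin: centre of its underside. Leave alone
- tongs: stainless tongs lying flat, about 250 mm long along their y, 65 mm wide, 18 mm high, loose; origin: underneath, near the middle. Leave alone
- rolling_pin: short wooden rolling pin lying along its y, 270 mm long, 46 mm thick, loose; origin: on the work surface below its middle. Leave alone

How it is judged:
By the outcome, as a careful person would: the job done as asked, in the order asked, and still so for the second after the job is handed in, with the robot touching nothing.
It also fails if it takes over 48 s, if anything falls off the work surface, if the arm or the gripper's body presses on something with over 40 N, if the wrist force passes 120 N, or if a joint passes its speed limit or range.

## Working session

There is one attempt and no reset: what is moved stays moved. The work goes in short steps, Python scripts to look and compute and a shell command to move; the robot and the scene stay as the last step left them, time stands still between calls to the robot, and variables do not carry over. Pictures are saved under pics/ and viewed, and the job is handed in when it is done.

```bash
ls; mkdir -p pics; python3 - <<'E'
from bench import *
import cv2,json
for n in("scene","top"):
    cv2.imwrite(f"pics/{n}0.png",snapshot(n)[:,:,::-1]); print(n,camera_model(n))
print(read_state())
E
```

```text
pics
scene {'fx': 467.8076091870942, 'fy': 467.8076091870942, 'cx': 314.6118896358285, 'cy': 239.94393819382142, 'distortion': array([-0.11225504,  0.        ,  0.        ,  0.        ,  0.        ]), 'camera_from_world': array([[ 6.09054087e-01,  7.93115583e-01, -4.55979277e-03,
        -3.12421836e+02],
       [-6.24694257e-01,  4.83245405e-01,  6.13376691e-01,
         3.61300991e+02],
       [ 4.88682110e-01, -3.70731104e-01,  7.89777338e-01,
        -1.36909663e+03],
       [ 0.00000000e+00,  0.00000000e+00,  0.00000000e+00,
         1.00000000e+00]])}
top {'fx': 533.1788508428767, 'fy': 533.1788508428767, 'cx': 314.1585019132563, 'cy': 243.1044522899942, 'distortion': array([-0.14803432,  0.        ,  0.        ,  0.        ,  0.        ]), 'camera_from_world': array([[ 1.07846296e-02, -9.99901362e-01,  8.99770276e-03,
        -5.04345509e+01],
       [ 9.90363112e-01,  1.19233869e-02,  1.37980935e-01,
        -6.21386883e+02],
       [-1.38074608e-01,  7.42291963e-03,  9.90394014e-01,
        -1.28193604e+03],
       [ 0.00000000e+00,  0.00000000e+00,  0.00000000e+00,
         1.00000000e+00]])}
{'clock': 0.1, 'qpos': array([ 1.24539848e+00,  1.24455279e-01,  1.65153382e+00, -2.64461835e-06,
        1.36752096e+00, -8.25908550e-02]), 'joint_velocities': array([ 0.0004102 , -0.0017698 , -0.00403855,  0.00036297, -0.00410127,
        0.00062961]), 'joint_efforts': array([ 2.71040872e-04, -4.24936152e+01, -3.66652465e+01, -1.58476946e-04,
        4.04301885e-03,  2.27780514e-07]), 'eef_pos': array([156.12333242, 630.39974341, 230.16812724]), 'eef_rot': array([-0.70123789,  0.70256596, -0.08577072,  0.08549785]), 'contact_force': array([-0.1136818 , -0.18435624,  1.35316384]), 'moment': array([ 0.0463032 ,  0.0144378 , -0.02582732]), 'opening': 0.9970294917228579}
```

View pics/scene0.png

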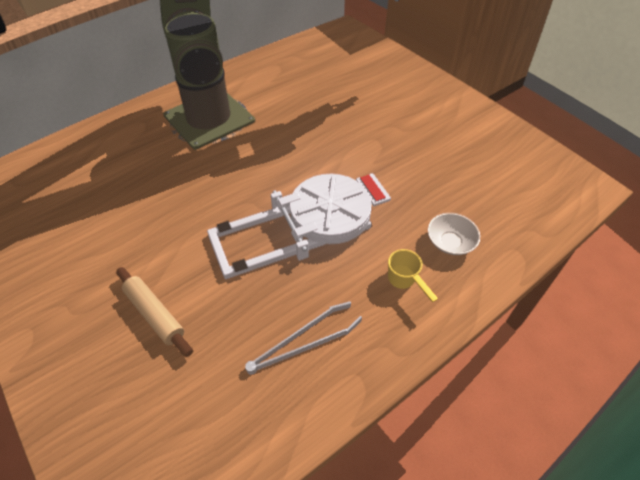

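View pics/top0.png

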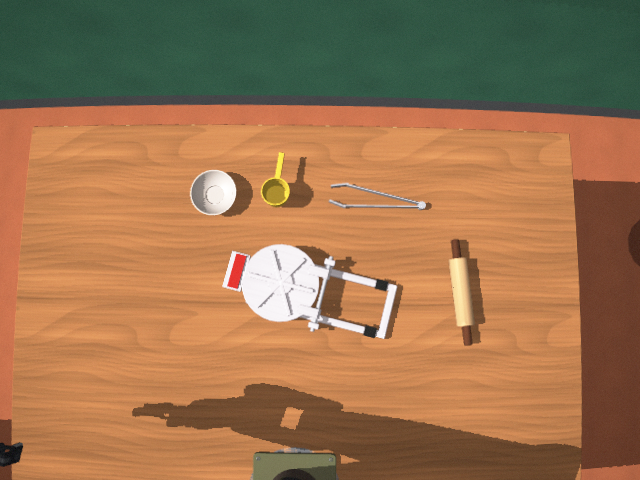

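```bash
python3 - <<'E'
import cv2
a=cv2.imread("pics/scene0.png")[150:300,190:410]; b=cv2.imread("pics/top0.png")[225:355,210:410]
cv2.imwrite("pics/s0c.png",cv2.resize(a,None,fx=3.6,fy=3.6,interpolation=2)); cv2.imwrite("pics/t0c.png",cv2.resize(b,None,fx=4,fy=4,interpolation=2))
E
```

```text
(no output)
```

View pics/s0c.png

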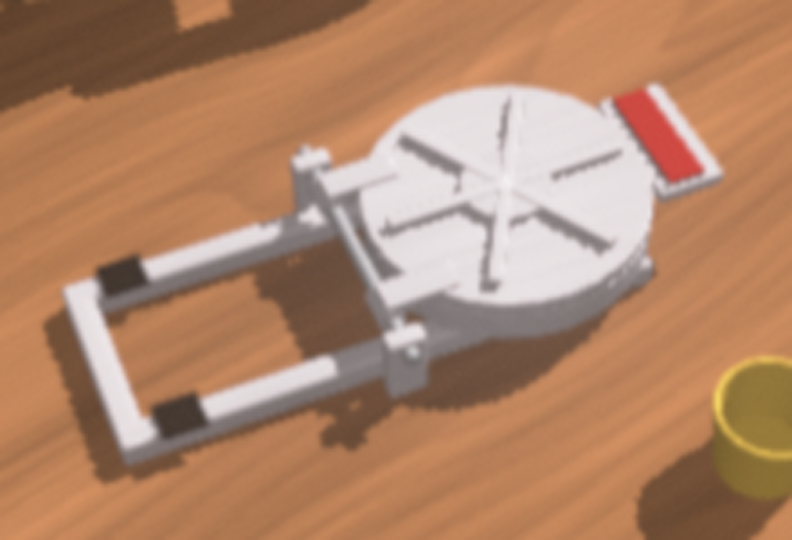

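View pics/t0c.png

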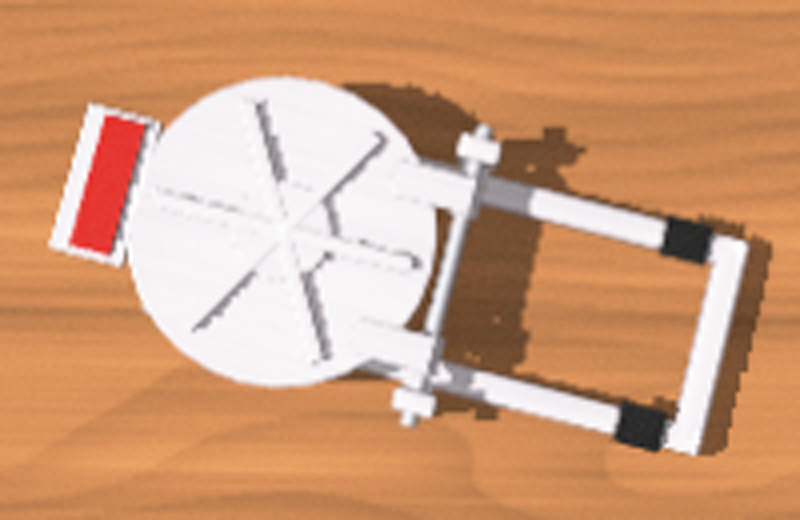

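```bash
cat > vis.py <<'E'
import numpy as np,cv2
from bench import camera_model
def ray(n,uv):
    m=camera_model(n);K=np.array([[m['fx'],0,m['cx']],[0,m['fy'],m['cy']],[0,0,1]])
    p=cv2.undistortPoints(np.array([[uv]],float),K,np.array(m['distortion']))[0,0]
    T=m['camera_from_world'];R=T[:3,:3];c=-R.T@T[:3,3]
    d=R.T@np.array([p[0],-p[1],-1]);return c,d/np.linalg.norm(d)
def plane(n,uv,z):
    c,d=ray(n,uv);return c+d*(z-c[2])/d[2]
def tri(u1,u2):
    c1,d1=ray("scene",u1);c2,d2=ray("top",u2)
    A=np.stack([d1,-d2],1);s=np.linalg.lstsq(A,c2-c1,rcond=None)[0]
    a=c1+s[0]*d1;b=c2+s[1]*d2;return (a+b)/2,np.linalg.norm(a-b)
def red(im):
    h=cv2.cvtColor(im,cv2.COLOR_BGR2HSV)
    m=((h[...,0]<4)|(h[...,0]>176))&(h[...,1]>170)&(h[...,2]>140)
    m=m.astype(np.uint8)
    m[:140]=0; m[330:]=0; m[:,450:]=0; m[:, :50]=0
    return m
E
python3 - <<'E'
from vis import *
cs={}
for n in("scene","top"):
    m=red(cv2.imread(f"pics/{n}0.png"))
    k,l,st,ce=cv2.connectedComponentsWithStats(m)
    i=1+np.argmax(st[1:,4]);ce=ce[i];
    c=cv2.findContours((l==i).astype(np.uint8),0,1)[0][0];r=cv2.minAreaRect(c)
    print(n,st[i],ce,cv2.boxPoints(r).round(1).tolist());cs[n]=ce
print("red",tri(cs["scene"],cs["top"]))
# crops: scene x/3.6+190,y/3.6+150 ; top /4 +210, +225
S=lambda x,y:(x/3.6+190,y/3.6+150)
T=lambda x,y:(x/4+210,y/4+225)
print("lugs top z52",plane("top",T(479,143),52),plane("top",T(416,400),52))
print("lugs scene z52",plane("scene",S(311,158),52),plane("scene",S(405,338),52))
print("lug tri",tri(S(311,158),T(479,143)),tri(S(405,338),T(416,400)))
print("rests z22",plane("top",T(688,240),22),plane("top",T(642,427),22), plane("scene",S(122,274),22),plane("scene",S(181,414),22))
print("lip corners tri",tri(S(657,84),T(90,103)),tri(S(721,177),T(52,246)))
print('frame far z20',plane("top",T(746,240),20),plane("top",T(697,453),20))
E
```

```text
scene [362 176  21  23 155] [372.29677419 187.04516129] [[361.8999938964844, 178.10000610351562], [366.79998779296875, 174.5], [382.3999938964844, 196.0], [377.5, 199.60000610351562]]
top [228 254  18  34 321] [236.48909657 270.70716511] [[227.5, 285.29998779296875], [236.1999969482422, 253.39999389648438], [245.5, 255.89999389648438], [236.8000030517578, 287.79998779296875]]
red (array([549.11381768, 145.49115043,  60.35209754]), np.float64(0.38839444136449547))
lugs top z52 [577.36237888 -82.08925836  52.        ] [420.14421433 -45.05553731  52.        ]
lugs scene z52 [421.20960875 -43.40251102  52.        ] [578.68699519 -83.28845738  52.        ]
lug tri (array([551.37343153, -95.2709093 , 197.79423179]), np.float64(42.74521060718)) (array([ 435.46967292,  -21.70150203, -146.60536143]), np.float64(62.00889089586488))
rests z22 [ 520.7878933  -214.90194686   22.        ] [ 404.16470281 -185.91370951   22.        ] [ 405.92005501 -184.15817077   22.        ] [ 523.27168791 -212.25706695   22.        ]
lip corners tri (array([578.48458409, 131.8504311 , 139.3066138 ]), np.float64(32.96767563850032)) (array([529.61946331, 210.60503253, -43.40359437]), np.float64(41.78472944297548))
frame far z20 [ 521.20486763 -251.90744539   20.        ] [ 388.16716931 -220.55768264   20.        ]
```

```bash
cat > st.py <<'E'
from vis import *
from bench import read_state
from scipy.spatial.transform import Rotation as Ro
O=np.array([499.5,-63.5,0]);yaw=-0.243
PX=np.array([np.cos(yaw),np.sin(yaw),0]);PY=np.array([-np.sin(yaw),np.cos(yaw),0])
P=np.stack([PX,PY,[0,0,1]])  # world->press
def st():
    s=read_state();q=s['eef_rot'];R=Ro.from_quat([q[1],q[2],q[3],q[0]]).as_matrix()
    p=P@(s['eef_pos']-O)
    print("t%.2f"%s['clock'],"press-frame tcp",p.round(1),"F",(P@s['contact_force']).round(1),"open %.2f"%s['opening'],"vel",np.abs(s['joint_velocities']).max().round(2))
    print("tool axes in press frame (cols x,y,z):\n",(P@R).round(3))
    return p,P@R
if __name__=="__main__": st()
E
python3 st.py; python3 - <<'E'
from vis import *
for n,uv,z in[("pin",(461,292),23),("pin ends",(456,240),23),("",(467,344),23),("cup",(275,191),50),("dish",(213,193),35),("tong",(331,204),10)]: print(n,plane("top",uv,z).round())
E
```

```text
t0.10 press-frame tcp [-500.3  590.9  230.2] F [-0.1 -0.2  1.4] open 1.00 vel 0.0
tool axes in press frame (cols x,y,z):
 [[ 1.    -0.    -0.   ]
 [ 0.    -0.002  1.   ]
 [-0.    -1.    -0.002]]
pin [ 504. -416.   23.]
pin ends [ 637. -406.   23.]
 [ 374. -430.   23.]
cup [752.  56.  50.]
dish [749. 216.  35.]
tong [729. -86.  10.]
```

```bash
python3 -m creep '0.03 0 -0.015 0 0;0.05 0 -0.027 0 0;0.05 0 -0.027 0 0;0.05 0 -0.027 0 0;0.05 0 -0.027 0 0' 40; python3 st.py
```

```text
clock: 0.6
eef_pos: [330.6, 472.9, 230.8]
eef_rot: [-0.702, 0.702, -0.086, 0.085]
contact_force: [0.2, 0.2, -0.6]
opening: 0.141
t0.60 press-frame tcp [-293.   480.   230.8] F [ 0.1  0.2 -0.6] open 0.14 vel 0.87
tool axes in press frame (cols x,y,z):
 [[ 1.    -0.    -0.001]
 [ 0.001 -0.001  1.   ]
 [-0.    -1.    -0.001]]
```

```bash
python3 -m creep '0.05 0 -0.027 0 0;0.05 0 -0.027 0 0;0.05 0 -0.027 0 0;0.05 0 -0.027 0 0;0.04 0 -0.02 0 0'; python3 st.py
```

```text
clock: 1.1
eef_pos: [512.9, 309.0, 230.9]
eef_rot: [-0.702, 0.702, -0.086, 0.086]
contact_force: [0.1, 0.7, 0.2]
opening: -0.004
t1.10 press-frame tcp [-76.6 364.7 230.9] F [-0.1  0.7  0.2] open -0.00 vel 0.69
tool axes in press frame (cols x,y,z):
 [[ 1.    -0.     0.001]
 [-0.001 -0.     1.   ]
 [-0.    -1.    -0.   ]]
```

```bash
python3 -m creep '0 0 0 4 0;0 0 0 8 0'; python3 st.py; python3 -c "
from bench import *;print(read_state()['qpos'])"
```

```text
clock: 1.3
eef_pos: [512.7, 309.4, 230.5]
eef_rot: [-0.688, 0.689, -0.162, 0.161]
contact_force: [-0.4, 0.6, -0.2]
opening: 0.002
t1.30 press-frame tcp [-77.  365.1 230.5] F [-0.6  0.4 -0.2] open 0.00 vel 1.42
tool axes in press frame (cols x,y,z):
 [[ 0.977 -0.001  0.215]
 [-0.215 -0.001  0.977]
 [-0.001 -1.    -0.001]]
[ 4.53352982e-01  1.34393476e-02  1.76784999e+00  7.84502190e-05
  1.36173870e+00 -6.57531457e-01]
```

```bash
python3 -m creep '0 0 0 8.5 0;0 0 0 8.5 0;0 0 0 8.5 0;0 0 0 8.5 0;0 0 0 8.5 0'; python3 -m creep '0 0.03 0 8.5 0;0 0.04 0 8.5 0;0 0.04 0 8.5 0;0 0.04 0 8.5 0;0 0.02 0 9e-1 0'; python3 st.py;  python3 -c "
from bench import *;print(read_state()['qpos'])"
```

```text
clock: 1.8
eef_pos: [511.5, 310.8, 230.6]
eef_rot: [-0.583, 0.584, -0.4, 0.399]
contact_force: [1.3, 0.1, -0.5]
opening: 0.0
clock: 2.3
eef_pos: [508.8, 309.6, 56.3]
eef_rot: [0.435, -0.44, 0.556, -0.555]
contact_force: [-0.1, 0.4, 0.1]
opening: -0.002
t2.30 press-frame tcp [-80.7 364.4  56.3] F [-0.2  0.4  0.1] open -0.00 vel 0.33
tool axes in press frame (cols x,y,z):
 [[ 0.008 -0.006  1.   ]
 [-1.    -0.005  0.008]
 [ 0.005 -1.    -0.006]]
[4.56423817e-01 1.79855893e-01 1.90127010e+00 8.00711194e-06
 1.06773416e+00 6.91588136e-01]
```

```bash
python3 -m creep '0.03 0.006 0.03 0 0;0.03 0.01 0.03 0 0;0.02 0.01 0.021 0 0;0.01 0 0 0 0;0 0 0 0 0'; python3 st.py; python3 - <<'E'
from vis import *
from bench import *
a=snapshot("scene")[:,:,::-1];b=snapshot("top")[:,:,::-1]
cv2.imwrite("pics/c1.png",np.hstack([cv2.resize(a[100:280,240:440],None,fx=2,fy=2),cv2.resize(b[200:380,180:380],None,fx=2,fy=2)]))
E
```

```text
clock: 2.8
eef_pos: [569.0, 203.6, 34.5]
eef_rot: [0.437, -0.439, 0.555, -0.555]
contact_force: [0.3, 0.1, -0.0]
opening: 0.001
t2.80 press-frame tcp [  3.2 276.   34.5] F [ 0.2  0.1 -0. ] open 0.00 vel 0.04
tool axes in press frame (cols x,y,z):
 [[ 0.009 -0.002  1.   ]
 [-1.    -0.001  0.009]
 [ 0.001 -1.    -0.002]]
```

View pics/c1.png

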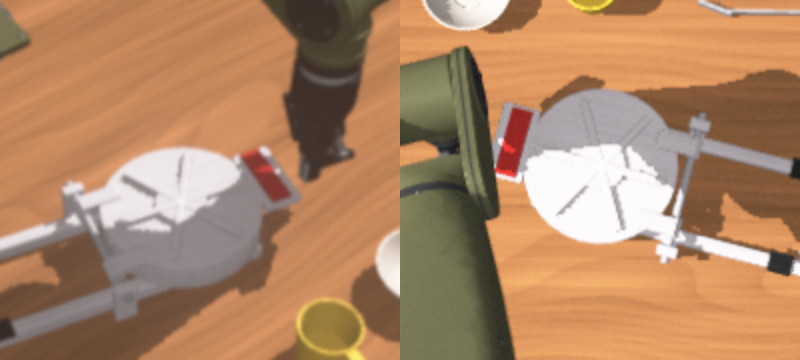

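```bash
python3 - <<'E'
from vis import *
a=cv2.imread("pics/c1.png")[30:230,220:390]
cv2.imwrite("pics/c1z.png",cv2.resize(a,None,fx=3,fy=3,interpolation=2))
E
```

```text
(no output)
```

View pics/c1z.png

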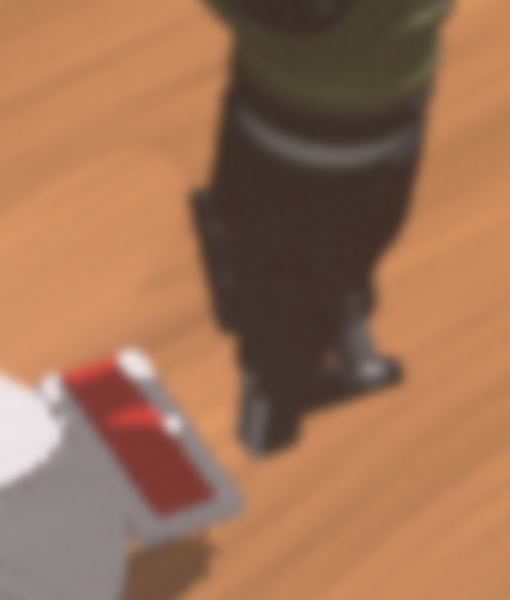

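```bash
cat >> vis.py <<'E'
def proj(n,p):
    m=camera_model(n);K=np.array([[m['fx'],0,m['cx']],[0,m['fy'],m['cy']],[0,0,1]])
    q=(m['camera_from_world']@np.append(p,1))[:3]*[1,-1,-1]
    return cv2.projectPoints(q[None],np.zeros(3),np.zeros(3),K,np.array(m['distortion']))[0].ravel()
E
python3 - <<'E'
from st import *
s=read_state();t=s['eef_pos']
f=lambda w:((proj("scene",w)-[240,100])*2-[220,30])*3
for nm,o in[("tcp",[0,0,0]),("+x20",[20,0,0]),("+y50",[0,50,0]),("up50",[0,0,50]),("tcp ground",[0,0,-34])]:
    print(nm,f(t+P.T@np.array(o,float)).round())
print("lip edge",f(O+P.T@np.array([0,240,44.])))
print("lip corners",f(O+P.T@np.array([46,240,54.])),f(O+P.T@np.array([-46,240,54.])))
E
```

```text
tcp [271. 439.]
+x20 [296. 472.]
+y50 [376. 404.]
up50 [287. 351.]
tcp ground [260. 496.]
lip edge [188.36712189 446.17711348]
lip corners [247.75284141 506.31718908] [136.74637854 354.75723428]
```

```bash
python3 - <<'E'
from vis import *
from bench import *
a=snapshot("scene")[:,:,::-1]
c=a[120:200,360:430]
c=np.clip(c.astype(float)*1.8,0,255).astype(np.uint8)
cv2.imwrite("pics/c2z.png",cv2.resize(c,None,fx=7,fy=7,interpolation=0))
E
```

```text
(no output)
```

View pics/c2z.png

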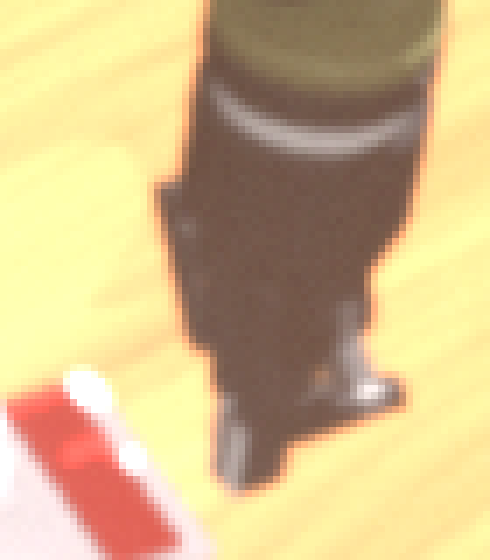

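```bash
python3 -m creep '0.01 0.004 0 0 0;0.008 0 0 0 0;0.003 0 0 0 0;0 0 0 0 0'; python3 st.py
```

```text
clock: 3.35
eef_pos: [564.8, 184.0, 31.4]
eef_rot: [0.439, -0.439, 0.555, -0.555]
contact_force: [0.0, 0.4, 0.5]
opening: 0.0
t3.35 press-frame tcp [  3.8 255.9  31.4] F [-0.   0.4  0.5] open 0.00 vel 0.01
tool axes in press frame (cols x,y,z):
 [[ 0.01 -0.    1.  ]
 [-1.    0.    0.01]
 [-0.   -1.   -0.  ]]
```

```bash
python3 -m creep '0.003 0 0 0 0;0.003 0 0 0 0;0 0 0 0 0'; python3 st.py|head -1;python3 -m creep '0.003 0 0 0 0;0 0 0 0 0'; python3 st.py|head -1;
```

```text
clock: 3.65
eef_pos: [564.3, 180.6, 31.6]
eef_rot: [0.44, -0.437, 0.556, -0.554]
contact_force: [2.2, 9.4, -2.5]
opening: 0.001
t3.65 press-frame tcp [  4.2 252.5  31.6] F [-0.1  9.7 -2.5] open 0.00 vel 0.01
clock: 3.85
eef_pos: [564.4, 180.6, 31.9]
eef_rot: [0.442, -0.434, 0.557, -0.553]
contact_force: [5.1, 19.7, -5.8]
opening: 0.001
t3.85 press-frame tcp [  4.3 252.5  31.9] F [ 0.3 20.3 -5.8] open 0.00 vel 0.01
```

```bash
python3 -m creep '0.003 -0.001 0 0 0;0 -0.002 0 0 0;0 -0.002 0 0 0;0 0 0 0 0'; python3 st.py|head -1;python3 -m creep '0 -0.002 0 0 0;0 -0.002 0 0 0;0 -0.002 0 0 0;0 0 0 0 0'; python3 st.py
```

```text
clock: 4.25
eef_pos: [564.3, 180.2, 38.0]
eef_rot: [0.443, -0.433, 0.558, -0.552]
contact_force: [4.2, 27.6, -4.3]
opening: -0.004
t4.25 press-frame tcp [  4.3 252.2  38. ] F [-2.6 27.8 -4.3] open -0.00 vel 0.0
clock: 4.65
eef_pos: [564.2, 179.8, 43.9]
eef_rot: [0.443, -0.433, 0.557, -0.553]
contact_force: [4.8, 25.1, -2.7]
opening: 0.0
t4.65 press-frame tcp [  4.3 251.7  43.9] F [-1.4 25.5 -2.7] open 0.00 vel 0.0
tool axes in press frame (cols x,y,z):
 [[ 0.009  0.003  1.   ]
 [-1.     0.015  0.009]
 [-0.015 -1.     0.003]]
```

```bash
python3 - <<'E'
from vis import *
from bench import *
a=snapshot("scene")[:,:,::-1]
cv2.imwrite("pics/c3.png",a)
cv2.imwrite("pics/c3z.png",cv2.resize(a[120:260,270:430],None,fx=4,fy=4))
E
```

```text
(no output)
```

View pics/c3z.png

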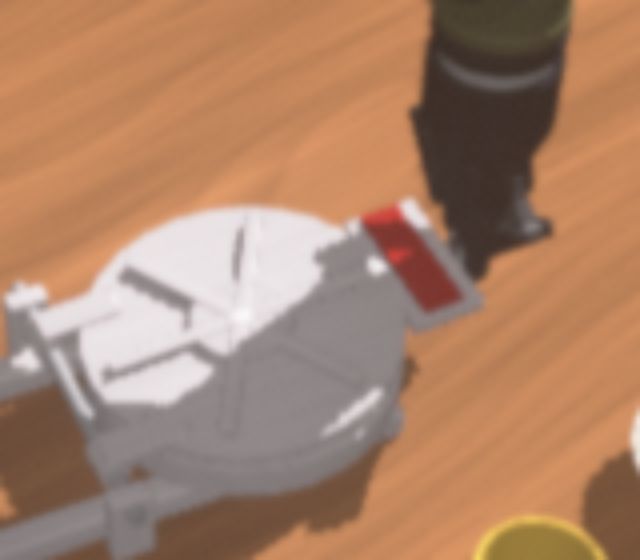

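```bash
python3 -m creep '0 -0.004 0 0 0;0.0005 -0.005 0 0 0;0.0005 -0.005 0 0 0;0.001 -0.005 0 0 0;0.001 -0.005 0 0 0'; python3 st.py|head -1;python3 -m creep '0.001 -0.006 0 0 0;0.001 -0.006 0 0 0;0.001 -0.006 0 0 0;0.0015 -0.006 0 0 0;0.0015 -0.006 0 0 0'; python3 st.py
```

```text
clock: 5.2
eef_pos: [563.5, 176.8, 68.0]
eef_rot: [0.443, -0.433, 0.557, -0.552]
contact_force: [3.6, 25.6, -2.8]
opening: -0.003
t5.20 press-frame tcp [  4.3 248.6  68. ] F [-2.7 25.7 -2.8] open -0.00 vel 0.09
clock: 5.7
eef_pos: [561.7, 169.7, 98.1]
eef_rot: [0.443, -0.434, 0.557, -0.553]
contact_force: [2.4, 19.7, -2.0]
opening: -0.001
t5.70 press-frame tcp [  4.3 241.3  98.1] F [-2.4 19.7 -2. ] open -0.00 vel 0.11
tool axes in press frame (cols x,y,z):
 [[ 0.01   0.002  1.   ]
 [-1.     0.013  0.01 ]
 [-0.013 -1.     0.002]]
```

```bash
python3 - <<'E'
from vis import *
from bench import *
a=snapshot("scene")[:,:,::-1]
cv2.imwrite("pics/c4z.png",cv2.resize(a[90:260,270:430],None,fx=3.5,fy=3.5))
E
```

```text
(no output)
```

View pics/c4z.png

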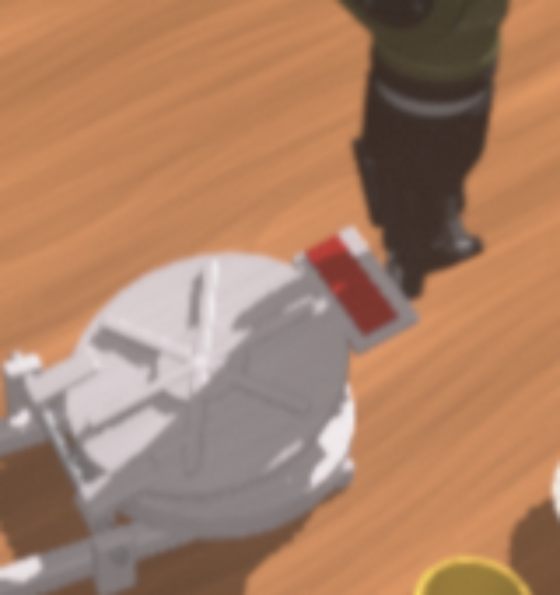

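```bash
python3 -m creep '0.002 -0.007 0 0 0;0.0025 -0.007 0 0 0;0.0025 -0.007 0 0 0;0.003 -0.007 0 0 0;0.003 -0.007 0 0 0'; python3 st.py|head -1;python3 -m creep '0.0035 -0.0065 0 0 0;0.0035 -0.0065 0 0 0;0.004 -0.006 0 0 0;0.004 -0.006 0 0 0;0.004 -0.006 0 0 0'; python3 st.py
```

```text
clock: 6.25
eef_pos: [558.4, 156.1, 133.1]
eef_rot: [0.442, -0.435, 0.556, -0.553]
contact_force: [1.7, 16.7, 0.4]
opening: -0.001
t6.25 press-frame tcp [  4.3 227.3 133.1] F [-2.4 16.7  0.4] open -0.00 vel 0.13
clock: 6.75
eef_pos: [553.9, 137.8, 164.7]
eef_rot: [0.442, -0.435, 0.557, -0.552]
contact_force: [0.7, 17.4, 3.6]
opening: -0.001
t6.75 press-frame tcp [  4.4 208.5 164.7] F [-3.5 17.1  3.6] open -0.00 vel 0.11
tool axes in press frame (cols x,y,z):
 [[ 0.011  0.001  1.   ]
 [-1.     0.012  0.011]
 [-0.012 -1.     0.002]]
```

```bash
python3 -m creep '0.0047 -0.0065 0 0 0;0.005 -0.0062 0 0 0;0.0053 -0.006 0 0 0;0.0055 -0.0058 0 0 0;0.0057 -0.0056 0 0 0'; python3 st.py|head -1;python3 -m creep '0.006 -0.0053 0 0 0;0.0062 -0.005 0 0 0;0.0064 -0.0048 0 0 0;0.0066 -0.0045 0 0 0;0.0068 -0.0042 0 0 0'; python3 st.py
```

```text
clock: 7.25
eef_pos: [547.7, 112.5, 195.6]
eef_rot: [0.443, -0.435, 0.557, -0.552]
contact_force: [-1.8, 18.6, 7.8]
opening: -0.003
t7.25 press-frame tcp [  4.5 182.4 195.6] F [-6.2 17.6  7.8] open -0.00 vel 0.11
clock: 7.75
eef_pos: [541.3, 80.8, 221.0]
eef_rot: [0.443, -0.435, 0.556, -0.553]
contact_force: [0.5, 16.0, 10.7]
opening: 0.0
t7.75 press-frame tcp [  5.9 150.2 221. ] F [-3.4 15.6 10.7] open 0.00 vel 0.12
tool axes in press frame (cols x,y,z):
 [[ 0.012  0.005  1.   ]
 [-1.     0.012  0.012]
 [-0.012 -1.     0.005]]
```

```bash
python3 -m creep '0.0066 -0.005 0 0 0;0.0068 -0.005 0 0 0;0.007 -0.0048 0 0 0;0.0071 -0.0045 0 0 0;0.0072 -0.0042 0 0 0'; python3 st.py|head -1;python3 -m creep '0.0074 -0.0035 0 0 0;0.0075 -0.0032 0 0 0;0.0076 -0.003 0 0 0;0.0077 -0.0025 0 0 0;0.0078 -0.002 0 0 0'; python3 st.py
```

```text
clock: 8.25
eef_pos: [532.3, 44.9, 242.5]
eef_rot: [0.441, -0.437, 0.555, -0.554]
contact_force: [-1.0, 8.6, 4.6]
opening: -0.001
t8.25 press-frame tcp [  5.8 113.1 242.5] F [-3.1  8.1  4.6] open -0.00 vel 0.13
clock: 8.75
eef_pos: [523.3, 7.0, 255.9]
eef_rot: [0.441, -0.437, 0.555, -0.554]
contact_force: [0.2, 7.1, 4.3]
opening: -0.003
t8.75 press-frame tcp [  6.2  74.1 255.9] F [-1.5  7.   4.3] open -0.00 vel 0.15
tool axes in press frame (cols x,y,z):
 [[ 0.012  0.002  1.   ]
 [-1.     0.005  0.012]
 [-0.005 -1.     0.002]]
```

```bash
python3 - <<'E'
from vis import *
from bench import *
a=snapshot("scene")[:,:,::-1]
cv2.imwrite("pics/c5z.png",cv2.resize(a[50:270,200:430],None,fx=2.7,fy=2.7))
E
```

```text
(no output)
```

View pics/c5z.png

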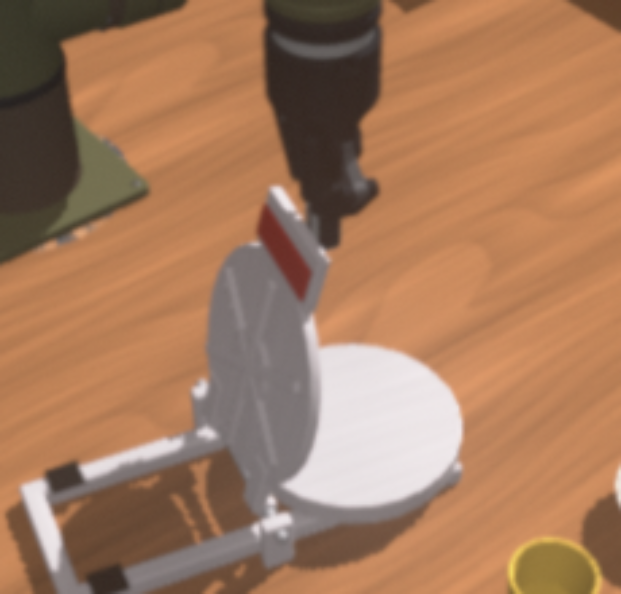

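```bash
python3 -m creep '0.0078 -0.0018 0 0 0;0.0078 -0.0015 0 0 0;0.008 -0.0012 0 0 0;0.008 -0.001 0 0 0;0.008 -0.0005 0 0 0'; python3 st.py|head -1;python3 -m creep '0.008 0 0 0 0;0.008 0 0 0 0;0.008 0 0 0 0;0.008 0.0005 0 0 0;0.008 0.0008 0 0 0'; python3 st.py
```

```text
clock: 9.3
eef_pos: [514.1, -32.2, 261.2]
eef_rot: [0.44, -0.438, 0.555, -0.554]
contact_force: [-0.1, 5.4, 3.5]
opening: -0.002
t9.30 press-frame tcp [  6.7  33.9 261.2] F [-1.3  5.2  3.5] open -0.00 vel 0.16
clock: 9.8
eef_pos: [504.2, -72.7, 258.7]
eef_rot: [0.439, -0.439, 0.555, -0.555]
contact_force: [-0.5, 4.3, 3.1]
opening: 0.001
t9.80 press-frame tcp [  6.8  -7.8 258.7] F [-1.5  4.1  3.1] open 0.00 vel 0.16
tool axes in press frame (cols x,y,z):
 [[ 0.011  0.     1.   ]
 [-1.     0.     0.011]
 [-0.    -1.     0.   ]]
```

```bash
python3 -m creep '0.0079 0.0012 0 0 0;0.0079 0.0015 0 0 0;0.0078 0.0018 0 0 0;0.0077 0.0021 0 0 0;0.0076 0.0024 0 0 0'; python3 st.py|head -1;python3 -m creep '0.0075 0.0028 0 0 0;0.0074 0.003 0 0 0;0.0073 0.0033 0 0 0;0.0072 0.0036 0 0 0;0.007 0.0038 0 0 0'; python3 st.py
```

```text
clock: 10.3
eef_pos: [495.2, -110.7, 249.4]
eef_rot: [-0.439, 0.439, -0.555, 0.555]
contact_force: [-0.2, 2.2, 3.9]
opening: -0.001
t10.30 press-frame tcp [  7.2 -46.9 249.4] F [-0.8  2.1  3.9] open -0.00 vel 0.15
clock: 10.8
eef_pos: [486.8, -146.1, 232.8]
eef_rot: [-0.439, 0.439, -0.555, 0.555]
contact_force: [0.6, 2.6, 3.8]
opening: -0.002
t10.80 press-frame tcp [  7.6 -83.2 232.8] F [-0.   2.7  3.8] open -0.00 vel 0.14
tool axes in press frame (cols x,y,z):
 [[ 0.011 -0.     1.   ]
 [-1.    -0.     0.011]
 [ 0.    -1.    -0.   ]]
```

```bash
python3 -m creep '0.0072 0.0038 0 0 0;0.0071 0.004 0 0 0;0.007 0.0043 0 0 0;0.0068 0.0046 0 0 0;0.0066 0.0049 0 0 0'; python3 st.py|head -1;python3 -m creep '0.0064 0.005 0 0 0;0.0062 0.0052 0 0 0;0.006 0.0055 0 0 0;0.0058 0.0057 0 0 0;0.0055 0.006 0 0 0'; python3 st.py
```

```text
clock: 11.3
eef_pos: [478.7, -179.7, 210.9]
eef_rot: [0.438, -0.439, 0.555, -0.554]
contact_force: [-1.4, 1.1, 3.9]
opening: -0.001
t11.30 press-frame tcp [   7.7 -117.8  210.9] F [-1.6  0.7  3.9] open -0.00 vel 0.13
clock: 11.8
eef_pos: [471.8, -208.5, 183.3]
eef_rot: [0.439, -0.439, 0.555, -0.554]
contact_force: [-1.4, 2.1, 2.0]
opening: -0.001
t11.80 press-frame tcp [   8.1 -147.4  183.3] F [-1.9  1.7  2. ] open -0.00 vel 0.11
tool axes in press frame (cols x,y,z):
 [[ 0.011 -0.001  1.   ]
 [-1.     0.     0.011]
 [-0.    -1.    -0.001]]
```

```bash
python3 -m creep '0.0054 0.006 0 0 0;0.0052 0.0062 0 0 0;0.005 0.0064 0 0 0;0.0047 0.0066 0 0 0;0.0045 0.0068 0 0 0'; python3 st.py|head -1;python3 -m creep '0.0042 0.0069 0 0 0;0.004 0.007 0 0 0;0.0037 0.007 0 0 0;0.0034 0.0071 0 0 0;0.003 0.0072 0 0 0'; python3 st.py
```

```text
clock: 12.3
eef_pos: [466.5, -232.7, 151.5]
eef_rot: [-0.439, 0.439, -0.554, 0.555]
contact_force: [-0.6, 2.0, 1.2]
opening: 0.001
t12.30 press-frame tcp [   8.7 -172.1  151.5] F [-1.   1.8  1.2] open 0.00 vel 0.13
clock: 12.8
eef_pos: [462.3, -250.6, 116.4]
eef_rot: [-0.439, 0.439, -0.554, 0.555]
contact_force: [0.1, 2.6, 0.9]
opening: 0.003
t12.80 press-frame tcp [   8.9 -190.5  116.4] F [-0.5  2.5  0.9] open 0.00 vel 0.14
tool axes in press frame (cols x,y,z):
 [[ 0.011  0.     1.   ]
 [-1.    -0.     0.011]
 [ 0.    -1.     0.   ]]
```

```bash
python3 -m creep '0.0022 0.007 0 0 0;0.002 0.0065 0 0 0;0.0016 0.006 0 0 0;0.0014 0.006 0 0 0;0.0012 0.006 0 0 0'; python3 st.py|head -1;python3 -m creep '0.001 0.006 0 0 0;0.0008 0.006 0 0 0;0.0005 0.005 0 0 0;0.0004 0.004 0 0 0;0.0002 0.004 0 0 0'; python3 st.py|head -1
```

```text
clock: 13.3
eef_pos: [460.3, -258.8, 85.1]
eef_rot: [-0.439, 0.439, -0.554, 0.555]
contact_force: [-0.8, -1.1, 1.6]
opening: 0.001
t13.30 press-frame tcp [   8.9 -199.    85.1] F [-0.5 -1.3  1.6] open 0.00 vel 0.12
clock: 13.8
eef_pos: [459.7, -261.3, 60.2]
eef_rot: [-0.439, 0.439, -0.554, 0.555]
contact_force: [-0.2, -1.1, 1.2]
opening: 0.004
t13.80 press-frame tcp [   8.9 -201.6   60.2] F [ 0.1 -1.1  1.2] open 0.00 vel 0.08
```

```bash
python3 -m creep '0 0.003 0 0 0;0 0.003 0 0 0;0 0.003 0 0 0;0 0.003 0 0 0;0 0.002 0 0 0'; python3 st.py|head -1;python3 -m creep '0 0.001 0 0 0;0 0.001 0 0 0;0 0.001 0 0 0;0 0 0 0 0'; python3 st.py|head -1
```

```text
clock: 14.3
eef_pos: [459.6, -261.1, 46.2]
eef_rot: [-0.439, 0.439, -0.555, 0.555]
contact_force: [0.0, -1.6, 2.0]
opening: -0.001
t14.30 press-frame tcp [   8.9 -201.4   46.2] F [ 0.4 -1.5  2. ] open -0.00 vel 0.04
clock: 14.7
eef_pos: [459.7, -261.1, 43.5]
eef_rot: [0.439, -0.439, 0.555, -0.555]
contact_force: [0.0, -0.3, 2.8]
opening: 0.0
t14.70 press-frame tcp [   8.9 -201.4   43.5] F [ 0.1 -0.3  2.8] open 0.00 vel 0.0
```

```bash
python3 -m creep '0 0.001 0 0 0;0 0.001 0 0 0;0 0.001 0 0 0;0 0 0 0 0'; python3 st.py|head -1;python3 -m creep '0 0.001 0 0 0;0 0.001 0 0 0;0 0.001 0 0 0;0 0 0 0 0'; python3 st.py|head -1
```

```text
clock: 15.1
eef_pos: [459.8, -261.2, 43.4]
eef_rot: [0.439, -0.439, 0.555, -0.554]
contact_force: [-9.8, 4.4, 21.1]
opening: 0.0
t15.10 press-frame tcp [   9.1 -201.4   43.4] F [-10.5   1.9  21.1] open 0.00 vel 0.0
clock: 15.5
eef_pos: [460.0, -261.3, 43.2]
eef_rot: [0.438, -0.439, 0.556, -0.553]
contact_force: [-16.8, 10.2, 38.0]
opening: 0.004
t15.50 press-frame tcp [   9.2 -201.5   43.2] F [-18.8   5.8  38. ] open 0.00 vel 0.0
```

Firm stop at z≈43.4 (44 expected); the lid is seated. Retreat upward and check.

```bash
python3 -m creep '0 -0.004 0 0 0;0 -0.006 0 0 0;0 -0.02 0 0 0;0 -0.03 0 0 0;0 -0.04 0 0 0'; python3 -m creep '0 -0.04 0 0 0;-0.03 -0.03 0 0 0;-0.05 -0.01 0 0 0;-0.05 0 0 0 0;-0.05 0 0 0 0';python3 -m creep '-0.05 0 0 0 0;-0.05 0 0 0 0;-0.05 0 0 0 0;-0.05 0 0 0 0;-0.05 0 0 0 0'; python3 -m creep '-0.03 0 0 0 0;0 0 0 0 0;0 0 0 0 0'; python3 st.py|head -1
python3 - <<'E'
from vis import *
from bench import *
a=snapshot("scene")[:,:,::-1];b=snapshot("top")[:,:,::-1]
cv2.imwrite("pics/s9.png",a);cv2.imwrite("pics/t9.png",b)
cv2.imwrite("pics/e9.png",cv2.resize(np.hstack([a[100:420,80:500],b[130:450,180:500]]),None,fx=1.08,fy=1.08))
E
```

```text
clock: 16.0
eef_pos: [457.9, -259.7, 135.5]
eef_rot: [0.438, -0.439, 0.557, -0.552]
contact_force: [1.2, -1.5, 0.1]
opening: -0.001
clock: 16.5
eef_pos: [500.9, -85.2, 217.4]
eef_rot: [-0.439, 0.438, -0.555, 0.555]
contact_force: [-0.3, -0.2, -0.4]
opening: -0.004
clock: 17.0
eef_pos: [558.0, 158.6, 216.3]
eef_rot: [0.438, -0.439, 0.555, -0.554]
contact_force: [0.9, -0.8, -0.1]
opening: 0.001
clock: 17.3
eef_pos: [564.7, 185.9, 216.1]
eef_rot: [0.438, -0.44, 0.555, -0.554]
contact_force: [-0.6, -0.5, 0.5]
opening: -0.0
t17.30 press-frame tcp [  3.3 257.8 216.1] F [-0.5 -0.7  0.5] open -0.00 vel 0.03
```

View pics/e9.png

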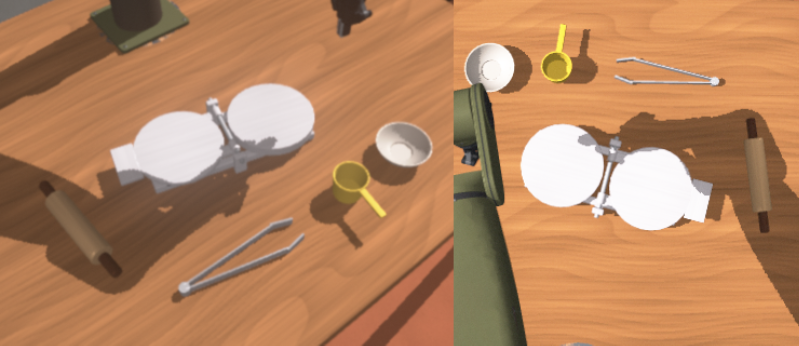

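```bash
python3 - <<'E'
from st import *
s=cv2.imread("pics/s9.png");t=cv2.imread("pics/t9.png")
for n,im in(("scene",s),("top",t)):
    o=cv2.imread(f"pics/{n}0.png")
    for nm,lo,hi in(("cup",(24,150,90),(34,255,255)),):
        c=[]
        for i in(o,im):
            m=cv2.inRange(cv2.cvtColor(i,cv2.COLOR_BGR2HSV),np.array(lo),np.array(hi));M=cv2.moments(m,True);c.append((M['m10']/M['m00'],M['m01']/M['m00']))
        print(n,nm,np.round(c,1).tolist())
    for c in [(-46,-240,44),(46,-240,44)]: print(n,"expected lip corner",proj(n,O+P.T@np.array(c,float)).round(1))
cv2.imwrite("pics/e10.png",np.hstack([cv2.resize(s[210:290,170:270],None,fx=4,fy=4,interpolation=2),cv2.resize(t[270:350,360:460],None,fx=4,fy=4,interpolation=2)]))
E
```

```text
scene cup [[422.3, 286.1], [420.7, 285.0]]
scene expected lip corner [181.5 238.9]
scene expected lip corner [191.7 270.2]
top cup [[279.2, 177.7], [278.6, 179.4]]
top expected lip corner [411.8 335. ]
top expected lip corner [420.4 298.6]
```

View pics/e10.png

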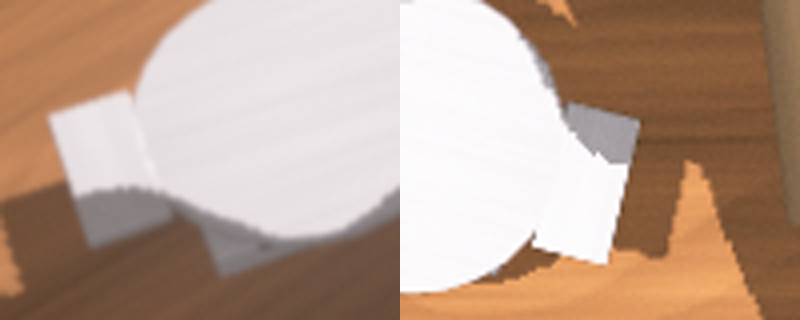

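```bash
python3 -c "
from bench import *
print(hand_in())"
```

```text
the job is handed in; nothing more can be done
None
```

The lid is open all the way and lies flat on the rests. I handed the job in at about 17.4 s of the 48 s allowed.

- **How it was pushed:** The tool can only point straight down, so the fingers could not get under the lip at first. With the fingers shut, I pressed their sides against the lip's outer edge with about 25 N. I lifted it by friction for roughly the first 0.3 rad, so that part was not literally a push from underneath. After that the fingertips pushed on the inner face, over the hinge and down at about 60–80 mm/s, with no pinch and no fling. I backed off upward and stopped 250 mm away, touching nothing.
- **Lid flat:** At the end, the fingertips met a firm stop at z = 43.4 mm, where the geometry gives 44. I held it there at 38 N down. In the last pictures the lip corners were within about 2 px of where a flat lid puts them, in both views.
- **Other things:** The dish, cup, tongs and rolling pin looked to be where they started, and the arm never went near them. The cup was the only one I measured. Its colour-mask centre differed by up to 2 px between the first and last pictures. I put that down to changed light and shadow but did not check further.

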